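# Fill the last place in the mandrel box and sweep the check bar over it

### The arm

A 6-joint arm with a two-finger parallel gripper is mounted at the origin on the work surface. World frame = base frame: x ahead of the robot, y to its left, z up, the work surface at z = 0. Lengths are in mm, angles in rad, forces in N, time in s.
With the tool pointing down it reaches from about 275 to 750 mm from the base axis. Payload 10.2 kg.
Tool frame: the origin (TCP) lies at the very end of the fingers, on their centre line; the grasp point (between the pads) lies 19 mm behind it (ctrl.hold_point_z is the distance from the TCP to the grasp point, in mm); z points along the fingers, y is the direction in which the jaws open and shut (so a half turn about z gives the same grasp; the last joint's range is limited). The gripper opens to 85 mm and grips with 20 to 120 N. Pads are 22 mm wide; open, the fingers measure 114 mm over their backs; the gripper's body (76 mm by 85 mm) begins 54 mm behind the grasp point. The pads swing forward as they close: fully open they stand 13 mm farther back than shut.
Start: joints at [-1.431, 0.313, 1.498, -0, 1.331, -0.223], TCP at [186.307, -490.837, 231.294] pointing down, gripper open.
Joint ranges: [-2.94, 2.94], [-0.97, 2.17], [0.19, 2.56], [-1.23, 4.37], [0.02, 3.11], [-2.88, 2.88]. Speed limits (rad/s): [2.39, 2.39, 3.01, 3.14, 3.14, 3.14].

### API

Orientations are given as a unit quaternion [w, x, y, z].
In Python, from rig import readout, cams, workorder, spotter, ctrl gives the robot as it stands.
- The arm moves only by the tool step_arm, never from a script. Its argument "plan" is text: rows parted by semicolons, each of 5 numbers parted by spaces: the shift along the tool's x, y, z in cm, then the turn about the tool's z in degrees, then the opening in per cent of the stroke, from 0 (shut) to 100 (fully open). In form: x y z twist gripper; .... A call has 1 to 10 rows; each row is the pose to reach, as a shift and turn from the pose commanded when the call began, along the tool's axes at that moment; what a row does not reach only later rows make up. A row lasts 1/10 s, in which the tool goes at most 50 mm and 8.59 degrees, less where a joint would pass 70% of its speed; a pose out of reach is approached as far as the arm can. A call with a gripper value outside its range is refused whole. The fingers move at their own pace and stop on an object; "grip_force" is the grip in N (left out, the last holds). Time passes only in rows, so rows that repeat a pose let the fingers close. It gives the time, the measured TCP pose, the force and the opening at its end, in the units of the state.
- readout.sense(): the state, without advancing time (a new reading comes with each control period).
- cams.capture(name): name is "scene" or "top" or "wrist"; returns (picture, depth): 384x512x3 uint8, red, green, blue; 384x512 float32, mm along the optical axis (not along the pixel's ray), 0 where there is no reading.
- cams.camera_info(name): a dict with "vfov" (degrees; the focal length in pixels is half the picture's height over the tangent of half this angle, whatever the lens; pixels are square), "cx", "cy" (the principal point, pixels), "rvec" (rotation vector, rad) and "tvec" (3), from world to camera coordinates, as OpenCV has them. Camera axes: x right, y down, z forward; pixel columns grow to the right and rows downward; lengths in mm; the calibration is good to about 2 mm. A picture is of the moment at which its call begins: read the wrist's pose just before it. camera_info takes no time and is no camera call; for the wrist camera it gives the pose at the moment of the call.
- workorder.finish_job(): hands the job in, once; it reports no verdict.
Trained networks look in the newest picture that a camera, given by its name, has taken for a name from the list of things; names that differ only in an ending like _2 or _b are one class to them, and where a whole thing is asked for, a point or a joint stands for the part that bears it (a point fixed in the world has none). Each returns a list of dicts, best first, with "conf" (0 to 1); they miss things now and then, are a little off and sometimes report something else, mostly with a low value. They report only what shows in the picture. A call takes as long as a camera call. They do not tell look-alikes from the thing itself.
- spotter.regions_of(camera, target): "pixels" (384x512 bool, what is visible of it) and "extent" ([centre column, centre row, width, height] in pixels, round what is visible of it).
The state is a dict: "time_s": time; "joints": joint angles; "dq": joint speeds; "tau": joint torques, N m; "eef_pos": TCP position; "ee_rot": TCP orientation; "force": force on the tool from outside, world axes, zero at the start; "wrist_torque": the same for the moment, N m; "grip_width": opening from 0.0 (shut) to 1.0 (fully open).
Only numpy, scipy, OpenCV 4.12 (cv2) and the standard library are available. Lean on these libraries where they do the work, as an engineer would, in place of code of your own. Each camera call takes 0.05 s, during which the arm holds its last target. There are 200 camera calls.

### The job

One of the four places in the plywood packing box is empty. Of the three aluminium mandrels standing on the bench, take the one that is the same as those already packed (short, with the narrow base) and lower it upright into the empty place, without dropping it, so that nothing protrudes above the rim. Then, with the mandrel let go, slide the check bar by its black grip all the way along its rails over the box to the stops at the other end, and leave it there.

Things in the scene. Friction and masses are not known exactly. Their poses are not given: they have to be found in the camera images.
- mandrel_mid (a point): Mandrel to pack: loose stepped aluminium turning, 0.35 kg, upright, 73 mm tall: base 75 mm diameter, 35 mm high; above it a neck 36 mm diameter, 38 mm high (grip here). Point on its axis, 36.5 mm above its underside; z is the axis. Two look-alikes with the same neck stand 100 mm or more away, axis to axis: one 112 mm tall (sticks out of the box), one with a 110 mm base (too wide for a place).
- place_floor (a point): Centre of the empty place's floor, on which the mandrel stands, 6 mm above the bench. Fixed open plywood box, 210 mm square, walls 6 mm, rim 86 mm above the bench; dividers 30 mm high make four places 96 mm square, 99 mm apart centre to centre; the other three hold mandrels, tops 7 mm below the rim. Any may be the empty one. x, y along the box's sides; y points to the end where the bar is parked.
- bar_grip (a point): Middle of the check bar's black grip, a fin 50 mm long along x, 16 mm thick along y (the travel), 28 mm high; this point is 14 mm below its top and 14 mm above the steel bar it stands on. The bar (246 x 22 x 6 mm) spans the box along x and passes 2 mm above the rim. Axes parallel to the box's; it slides towards -y.
- bar (a joint): How far the check bar has been slid, in m: 0 to 0.03 at the start, parked past the +y end of the box; 0.28 at the stops past the other end. It slides straight along the box's -y with about 2 N of friction and stays where it is left; a protruding part blocks it.
Things that resemble listed ones, but are neither listed nor needed, are in the scene too. What is shaped like the part that bears mandrel_mid but green or orange is not meant.

How it is judged:
By the outcome, as a careful person would: the job done as asked, in the order asked, and still so for the second after the job is handed in, with the robot touching nothing.
It also fails if it takes over 54 s, if anything falls off the work surface, if the arm or the gripper's body presses on something with over 40 N, if the wrist force passes 120 N, or if a joint passes its speed limit or range.

## Working session

There is one attempt and no reset: what is moved stays moved. The work goes in short steps, Python scripts to look and compute and a tool call to move; the robot and the scene stay as the last step left them, time stands still between calls to the robot, and variables do not carry over. Pictures are saved under pics/ and viewed, about 8 in all and at most 12, crops included, and the job is handed in when it is done.

Besides the shell and the picture viewer there is one more tool, called after ">>>" in YAML: its name, and indented under it one key for each argument. step_arm: Moves the arm, as the interface text tells. Its arguments: {"type":"object","properties":{"plan":{"type":"string"},"grip_force":{"type":"number"}},"required":["plan"]}

```bash
mkdir -p pics; ls; cat > h.py <<'E'
import numpy as np, cv2
from rig import readout, cams, workorder, spotter, ctrl
def cloud(name):
    i=cams.camera_info(name); im,d=cams.capture(name)
    f=192/np.tan(np.radians(i["vfov"])/2)
    v,u=np.mgrid[:384,:512]
    P=np.stack([(u-i["cx"])*d/f,(v-i["cy"])*d/f,d],-1)
    R=cv2.Rodrigues(np.array(i["rvec"],float))[0]; t=np.array(i["tvec"],float).ravel()
    W=(P-t)@R; W[d<=0]=np.nan
    return im,W
def save(n,im): cv2.imwrite('pics/'+n,np.ascontiguousarray(im[...,::-1]))
E
python3 - <<'E'
from h import *
a,W=cloud("top"); b,V=cloud("scene")
np.savez('s.npz',a=a,W=W,b=b,V=V)
save('a.png',cv2.resize(a,(768,576))); save('b.png',cv2.resize(b,(768,576)))
print(cams.camera_info("top"))
for t in ["mandrel_mid","bar_grip"]:
    for c,X in(("top",W),("scene",V)):
        for r in spotter.regions_of(c,t): 
            p=X[r["pixels"]];print(t,c,r["conf"],r["extent"],np.nanmedian(p,0).round(),np.nanmax(p,0).round())
E
```

```text
pics
{'vfov': 48.48831964245507, 'cx': 242.43019800998306, 'cy': 196.18645879082214, 'rvec': array([ 2.1700537 , -2.173005  ,  0.06808021]), 'tvec': array([ 16.74442336, 487.88570408, 990.232673  ])}
mandrel_mid top 0.94 [369.1, 262.4, 37.6, 30.8] [ 339. -269.   36.] [ 374. -240.   78.]
mandrel_mid top 0.86 [319.7, 213.4, 36.2, 34.4] [ 445. -163.   36.] [ 480. -130.   78.]
mandrel_mid top 0.62 [320.5, 277.3, 30.0, 29.0] [ 315. -160.   36.] [ 349. -128.   79.]
mandrel_mid scene 0.86 [250.2, 115.8, 29.9, 33.6] [ 325. -155.   37.] [ 351. -128.   79.]
mandrel_mid scene 0.76 [214.4, 98.9, 28.7, 34.3] [ 348. -265.   37.] [ 375. -240.   78.]
mandrel_mid scene 0.69 [208.3, 146.6, 30.2, 37.1] [ 456. -156.   37.] [ 483. -131.   78.]
bar_grip top 0.68 [128.3, 162.1, 26.6, 105.9] [550. 267.  95.] [674. 319. 128.]
```

View pics/a.png

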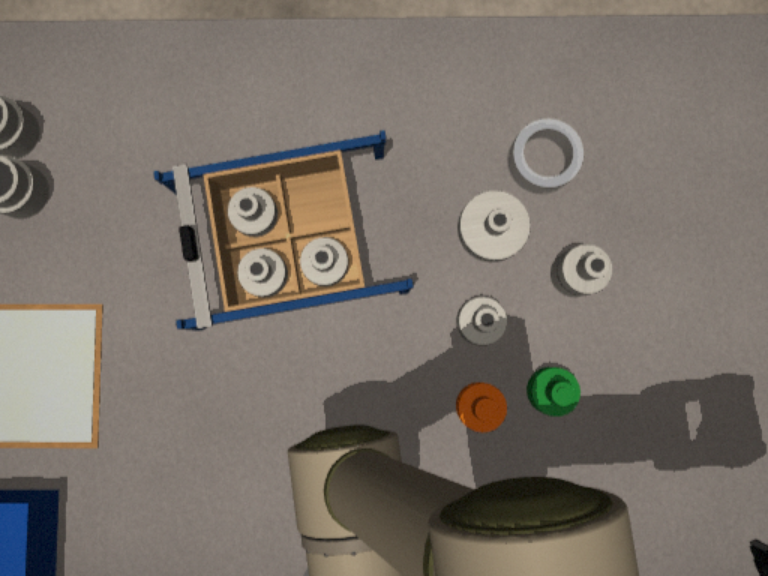

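View pics/b.png

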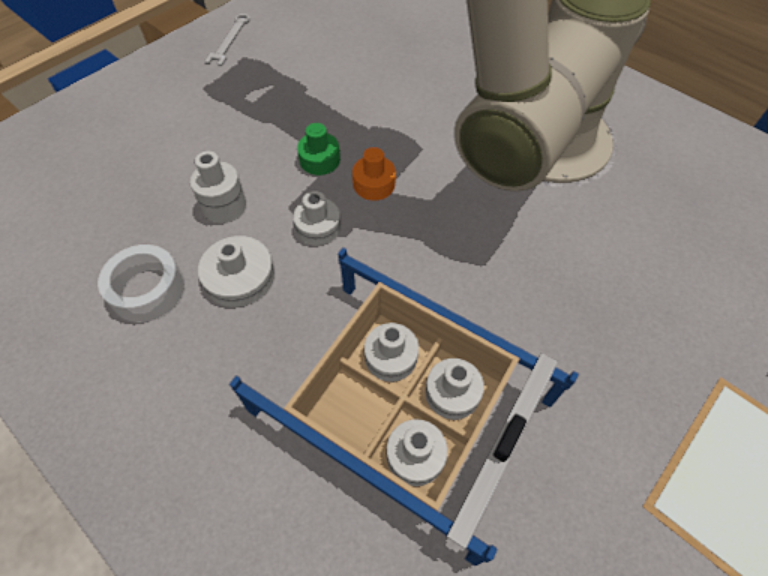

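The three candidates in the top view (768×576 picture) are:
- (482,320): short, narrow base.
- (495,225): wide base.
- (587,268): tall.

Green and orange are excluded. The one at (482,320) fits the description. The empty place is at (322,193). I'll measure and make an enlarged crop to confirm.

```bash
python3 - <<'E'
from h import *
s=np.load('s.npz'); 
def fit(p): # circle lsq
    A=np.c_[2*p,np.ones(len(p))];x=np.linalg.lstsq(A,(p**2).sum(1),rcond=None)[0];return x[:2].round(1),round(float(np.sqrt(x[2]+x[:2]@x[:2])),1)
for n,im,W in(("top",s['a'],s['W']),("scene",s['b'],s['V'])):
    print(n)
    X=W.reshape(-1,3); C=im.reshape(-1,3).astype(int); ok=np.isfinite(X[:,2])
    for c in[(445,-163),(560,-170),(500,-290)]:
        m=ok&(np.hypot(X[:,0]-c[0],X[:,1]-c[1])<70)&(X[:,2]>15)
        q=X[m]; print(c,'ztop',np.percentile(q[:,2],[50,99]).round(1),'minmax',q.min(0).round(),q.max(0).round())
        top=q[:,2].max()
        for lo,hi in((25,42),(top-5,top+2)):
            k=q[(q[:,2]>lo)&(q[:,2]<hi),:2].astype(np.float32)
            if len(k)>5:print('   ',lo.__round__(),len(k),cv2.minEnclosingCircle(k))
    br=(C[:,0]-C[:,2]>35)
    m=ok&br&(X[:,2]>78)&(X[:,2]<95)&(X[:,0]>350)&(X[:,1]>-100)
    r=cv2.minAreaRect(X[m,:2].astype(np.float32));print('rim',m.sum(),r, 'z',np.median(X[m,2]))
    blk=ok&(C.max(1)<60)&(X[:,2]>105)&(X[:,2]<140)&(X[:,1]>150)
    if blk.sum()>5: print('grip',blk.sum(),cv2.minAreaRect(X[blk,:2].astype(np.float32)),np.percentile(X[blk],[5,50,95],axis=0).round(1))
    st=ok&(X[:,2]>85)&(X[:,2]<102)&(X[:,1]>200)&(X[:,1]<330)&(C.min(1)>110)&(np.ptp(C,axis=1)<30)
    print('bar',st.sum(),cv2.minAreaRect(X[st,:2].astype(np.float32)),np.median(X[st,2]))
save('c.png',cv2.resize(np.hstack([s['a'][120:250,290:420],s['b'][80:210,110:240]]),None,fx=3,fy=3))
E
```

```text
top
(445, -163) ztop [36.3 76.7] minmax [ 408. -204.   15.] [ 482. -130.   78.]
    25 596 ((445.5860595703125, -168.0065460205078), 38.077308654785156)
    73 151 ((445.05999755859375, -167.26748657226562), 17.636682510375977)
(560, -170) ztop [35.8 76.1] minmax [ 541. -238.   15.] [ 629. -134.   79.]
    25 1071 ((593.36767578125, -187.73428344726562), 54.53252029418945)
    74 84 ((595.142822265625, -188.48495483398438), 17.4892520904541)
(500, -290) ztop [ 70.8 115.3] minmax [ 484. -355.   15.] [ 559. -281.  117.]
    25 62 ((517.5767822265625, -308.38421630859375), 35.48163986206055)
    112 143 ((521.7314453125, -317.8612365722656), 17.913055419921875)
rim 1078 ((579.8902587890625, 136.3264923095703), (211.36648559570312, 210.82232666015625), 9.996261596679688) z 86.16769041831324
grip 203 ((555.3565673828125, 268.83489990234375), (50.00777816772461, 15.57595443725586), 10.965046882629395) [[532.4 259.6 108.1]
 [554.  266.9 121.3]
 [576.4 276.3 124.6]]
bar 813 ((556.1798095703125, 269.6884765625), (246.22010803222656, 22.674598693847656), 9.711909294128418) 94.22778117332756
sc
[... 400 characters left out ...]
6562, -189.1829376220703), 18.459022521972656)
(500, -290) ztop [ 71.4 115.7] minmax [ 486. -353.   15.] [ 560. -281.  117.]
    25 145 ((523.821044921875, -314.8602294921875), 36.66635513305664)
    112 136 ((521.9885864257812, -319.91387939453125), 18.481990814208984)
rim 1804 ((578.1036376953125, 134.73330688476562), (211.75746154785156, 210.91571044921875), 9.992874145507812) z 87.18092051377117
grip 302 ((556.6939697265625, 268.85302734375), (48.81391525268555, 15.39453411102295), 10.135872840881348) [[536.1 261.3 113.1]
 [559.7 269.5 123. ]
 [579.5 277.6 124.7]]
bar 1438 ((555.109130859375, 269.5506896972656), (245.6946563720703, 23.18524169921875), 9.924803733825684) 95.40311100314617
```

View pics/c.png

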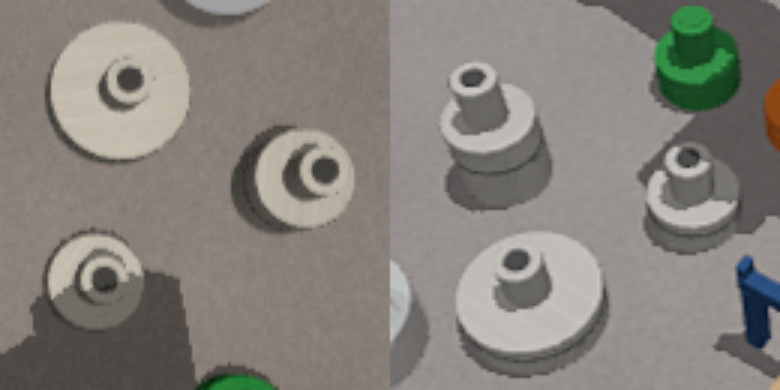

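Confirmed: the lower-left one in the crop (top-left frame (95,280), scene frame right) is short with a narrow base, with its top at 73–77 mm and radius about 37.5 mm. The others are 110 mm wide and 112 mm tall.

```bash
cat >> h.py <<'E'
from scipy.spatial.transform import Rotation as Ro
TH=np.radians(9.97); BX=np.array([np.cos(TH),np.sin(TH),0]); BY=np.array([-np.sin(TH),np.cos(TH),0])
def st():
    s=readout.sense();q=s["ee_rot"];R=Ro.from_quat([q[1],q[2],q[3],q[0]]).as_matrix()
    y=R[:,1]; a=np.degrees(np.arctan2(y@BX,y@BY)); a=(a+90)%180-90  # turn about tool z(down) = cw
    return s,R,a
def go(p):
    s,R,a=st(); print('t',s["time_s"],'pos',np.round(s["eef_pos"],1),'F',np.round(s["force"],1),'w',s["grip_width"],'j6',round(s["joints"][5],2))
    print('tool cm',(R.T@(np.array(p)-s["eef_pos"])/10).round(2),'twist to align jaw with box y (deg, before sign check)',round(a,2)); print(R.round(3))
E
python3 -c "
from h import *
go([445.4,-167.8,150])"
```

```text
t 0.3 pos [ 186.3 -490.8  231.1] F [ 0.7 -0.2 -0.2] w 1.0033485970196538 j6 -0.22
tool cm [ 35.68 -21.     8.12] twist to align jaw with box y (deg, before sign check) -10.82
[[ 0.935  0.355 -0.   ]
 [ 0.355 -0.935  0.   ]
 [ 0.    -0.    -1.   ]]
```

>>> step_arm:
  plan: "3.6 -2.1 0 2 100;7.1 -4.2 0 4 80;10.7 -6.3 0 6 70;14.3 -8.4 0 8 70;17.8 -10.5 0 10 70;21.4 -12.6 0 10.8 70;25 -14.7 2 10.8 70;28.5 -16.8 4 10.8 70;32.1 -18.9 6 10.8 70;35.7 -21 8 10.8 70"

```text
time_s: 1.3
eef_pos: [446.4, -166.3, 150.7]
ee_rot: [0.0, 0.996, 0.087, 0.0]
force: [1.2, -0.6, 1.3]
grip_width: 0.704
```

>>> step_arm:
  plan: "0 0 0 0 70;0 0 0 0 70;0 0 0 0 70"

```text
time_s: 1.6
eef_pos: [445.4, -168.7, 151.9]
ee_rot: [0.0, 0.996, 0.087, 0.0]
force: [0.1, -0.9, -0.1]
grip_width: 0.7
```

```bash
python3 - <<'E'
from h import *
go([445.4,-167.8,41])
im,W=cloud("wrist"); save('w.png',im)
X=W.reshape(-1,3)
for lo,hi in((28,42),(68,82)):
    m=(np.hypot(X[:,0]-445,X[:,1]+168)<50)&(X[:,2]>lo)&(X[:,2]<hi)
    if m.sum()>5: print(lo,m.sum(),cv2.minEnclosingCircle(X[m,:2].astype(np.float32)),np.median(X[m,2]))
E
```

```text
t 1.6 pos [ 445.4 -168.7  151.9] F [ 0.1 -0.9 -0.1] w 0.700069130777469 j6 0.79
tool cm [ 1.000e-02 -1.000e-01  1.109e+01] twist to align jaw with box y (deg, before sign check) 0.03
[[ 0.985  0.173  0.001]
 [ 0.173 -0.985 -0.001]
 [ 0.001  0.001 -1.   ]]
28 3436 ((446.8598327636719, -167.88064575195312), 37.39179992675781) 34.661851779130274
68 1619 ((446.819580078125, -167.7819061279297), 17.92426872253418) 72.79343548299451
```

View pics/w.png

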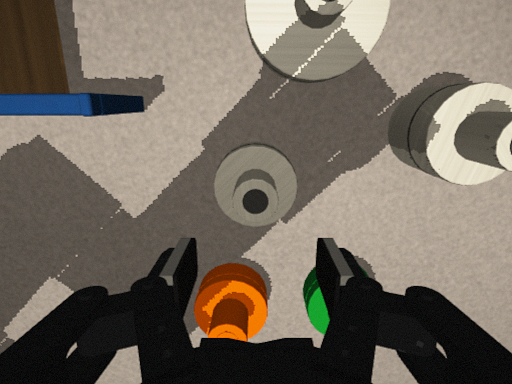

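The wrist view shows the short, narrow mandrel at (255,190). The orange and green ones are well clear of the fingers' descent. Descending.

>>> step_arm:
  plan: "0.1 -0.1 2.5 0 70;0.1 -0.1 5 0 70;0.1 -0.1 7 0 70;0.1 -0.1 9 0 70;0.1 -0.1 10 0 70;0.1 -0.1 10.7 0 70;0.1 -0.1 11 0 70;0.1 -0.1 11 0 70;0.1 -0.1 11 0 50;0.1 -0.1 11 0 45"
  grip_force: 40

```text
time_s: 2.65
eef_pos: [446.6, -166.8, 41.8]
ee_rot: [0.0, 0.996, 0.087, 0.0]
force: [-0.3, -0.1, 0.3]
grip_width: 0.451
```

>>> step_arm:
  plan: "0 0 0 0 30;0 0 0 0 30;0 0 0 0 30;0 0 0 0 30;0 0 0 0 30"
  grip_force: 40

```text
time_s: 3.15
eef_pos: [446.7, -166.9, 42.0]
ee_rot: [0.0, 0.996, 0.087, 0.0]
force: [-0.9, -0.5, 6.3]
grip_width: 0.412
```

>>> step_arm:
  plan: "0 0 -0.5 0 30;0 0 -1.5 0 30;0 0 -3 0 30;0 0 -5 0 30;0 0 -7 0 30;0 0 -9 0 30;0 0 -11 0 30;0 0 -13 0 30;0 0 -13 0 30;0 0 -13 0 30"

```text
time_s: 4.15
eef_pos: [446.1, -166.4, 171.0]
ee_rot: [-0.0, 0.996, 0.087, -0.0]
force: [-0.4, 0.1, -4.2]
grip_width: 0.41
```

```bash
python3 - <<'E'
from h import *
go([636.3,95.4,172])
im,W=cloud("wrist"); save('w2.png',im)
E
```

```text
t 4.15 pos [ 446.1 -166.4  171. ] F [-0.4  0.1 -4.2] w 0.41016932647792637 j6 0.79
tool cm [ 23.27 -22.49  -0.1 ] twist to align jaw with box y (deg, before sign check) -0.02
[[ 0.985  0.173 -0.   ]
 [ 0.173 -0.985  0.   ]
 [-0.    -0.    -1.   ]]
```

View pics/w2.png

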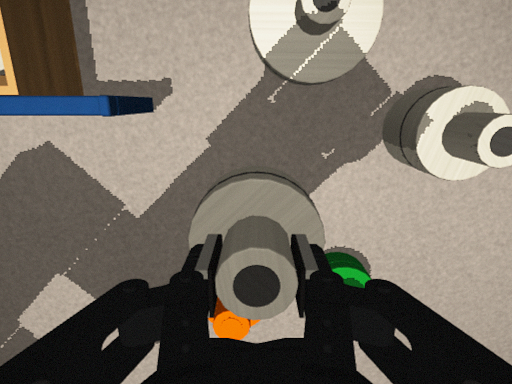

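The mandrel is held upright between the pads, around (256,260). Carrying it to the empty place.

>>> step_arm:
  plan: "1 -1 0 0 30;3 -3 0 0 30;5.5 -5.3 0 0 30;8 -7.7 0 0 30;10.5 -10.1 0 0 30;13 -12.5 0 0 30;15.5 -15 0 0 30;18 -17.4 0 0 30;20 -19.4 0 0 30;21.5 -20.8 0 0 30"

```text
time_s: 5.2
eef_pos: [622.1, 77.3, 169.3]
ee_rot: [-0.0, 0.996, 0.088, -0.001]
force: [-0.3, -0.0, -3.4]
grip_width: 0.41
```

>>> step_arm:
  plan: "0.9 -0.8 0 0 30;1.5 -1.5 0 0 30;1.8 -1.7 0 0 30;1.8 -1.7 0 0 30;1.8 -1.7 0 0 30"

```text
time_s: 5.7
eef_pos: [636.6, 94.8, 171.1]
ee_rot: [0.0, 0.996, 0.087, -0.0]
force: [1.8, -0.2, -3.0]
grip_width: 0.409
```

```bash
python3 - <<'E'
from h import *
for n in("wrist","scene"):
    im,W=cloud(n); save(n+'3.png',im)
    X=W.reshape(-1,3);C=im.reshape(-1,3).astype(int)
    # wood rim edges around place, in box frame about nominal place centre
    D=X-np.array([636.3,95.4,0]); u=D@BX; v=D@BY
    br=(C[:,0]-C[:,2]>30)&(X[:,2]>80)&(X[:,2]<90)
    m=br&(abs(u)<110)&(v<-40)&(v>-70); print(n,'-y wall v',m.sum(),np.percentile(v[m],[2,50,98]).round(1) if m.any() else '')
    m=br&(abs(v)<110)&(u>40)&(u<70); print(n,'+x wall u',m.sum(),np.percentile(u[m],[2,50,98]).round(1) if m.any() else '')
go([636.3,95.4,172])
E
```

```text
wrist -y wall v 963 [-55.4 -51.7 -41.8]
wrist +x wall u 2149 [43.5 53.8 56.5]
scene -y wall v 126 [-55.5 -51.2 -41.4]
scene +x wall u 390 [43.7 52.2 55.2]
t 5.8 pos [636.6  94.8 171.3] F [ 0.1 -0.5 -2.9] w 0.4093175664593471 j6 1.36
tool cm [-0.02 -0.06 -0.07] twist to align jaw with box y (deg, before sign check) 0.02
[[ 0.985  0.173 -0.   ]
 [ 0.173 -0.985 -0.   ]
 [-0.     0.    -1.   ]]
```

View pics/wrist3.png

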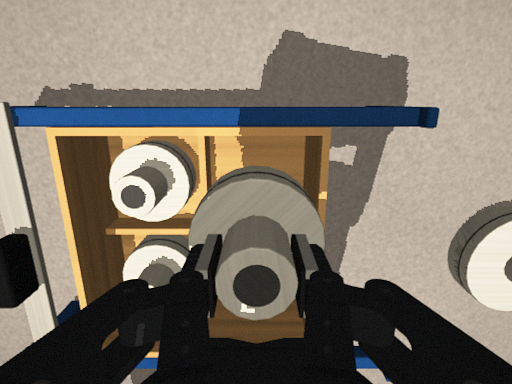

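The mandrel hangs centred over the empty place. The measured wall edges (about 55.5 mm from centre) match. Lowering.

>>> step_arm:
  plan: "0 0 2 0 30;0 0 4 0 30;0 0 6 0 30;0 0 8 0 30;0 0 9.5 0 30;0 0 10.7 0 30;0 0 11.4 0 30;0 0 11.8 0 30;0 0 11.8 0 30;0 0 11.8 0 30"

```text
time_s: 6.8
eef_pos: [637.2, 95.3, 54.0]
ee_rot: [0.0, 0.996, 0.087, 0.001]
force: [0.2, 0.0, -3.3]
grip_width: 0.404
```

>>> step_arm:
  plan: "0 0 0.2 0 30;0 0 0.3 0 30;0 0 0.4 0 30;0 0 0.45 0 30;0 0 0.45 0 30"

```text
time_s: 7.3
eef_pos: [636.8, 95.4, 48.7]
ee_rot: [-0.0, 0.996, 0.087, -0.0]
force: [0.7, 1.0, -3.8]
grip_width: 0.409
```

>>> step_arm:
  plan: "0 0 0.05 0 30;0 0 0.1 0 30;0 0 0.1 0 30"

```text
time_s: 7.6
eef_pos: [636.8, 95.4, 48.1]
ee_rot: [0.0, 0.996, 0.087, 0.0]
force: [-1.2, -0.5, -0.9]
grip_width: 0.412
```

>>> step_arm:
  plan: "0 0 0.05 0 30;0 0 0.05 0 30;0 0 0.05 0 30"

```text
time_s: 7.9
eef_pos: [636.9, 95.4, 48.1]
ee_rot: [0.0, 0.996, 0.087, 0.0]
force: [-4.7, -0.5, 5.2]
grip_width: 0.411
```

It is seated (force now +5 N up). Releasing and lifting clear.

>>> step_arm:
  plan: "0 0 0 0 44;0 0 0 0 50;0 0 0 0 56;0 0 0 0 58;0 0 0 0 58"

```text
time_s: 8.4
eef_pos: [636.8, 95.3, 47.2]
ee_rot: [-0.0, 0.996, 0.087, 0.0]
force: [-0.0, -0.3, 0.1]
grip_width: 0.582
```

>>> step_arm:
  plan: "0 0 -0.5 0 58;0 0 -1.5 0 58;0 0 -3.5 0 58;0 0 -6 0 58;0 0 -9 0 58;0 0 -12 0 58;0 0 -13 0 58;0 0 -13 0 58"

```text
time_s: 9.2
eef_pos: [637.3, 95.4, 178.9]
ee_rot: [0.0, 0.996, 0.087, 0.002]
force: [0.1, 0.1, -0.3]
grip_width: 0.58
```

```bash
python3 - <<'E'
from h import *
im,W=cloud("wrist")
save('w4.png',im)
X=W.reshape(-1,3);D=X-np.array([636.6,95.4,0]);r=np.hypot(D[:,0],D[:,1])
for lo,hi,rr in((35,46,48),(70,90,30)):
    m=(r<rr)&(X[:,2]>lo)&(X[:,2]<hi);print(m.sum(),cv2.minEnclosingCircle(X[m,:2].astype(np.float32)),np.percentile(X[m,2],[5,50,98]))
go([555.9,269.3,180])
E
```

```text
3066 ((630.7838745117188, 99.0760498046875), 44.518959045410156) [39.1161524  40.65656789 42.24910047]
1411 ((636.984375, 95.40393829345703), 17.90618133544922) [76.76396141 78.79377453 80.33104747]
t 9.25 pos [636.7  95.4 177.1] F [-0.4  0.3 -0.3] w 0.5829622443599344 j6 1.36
tool cm [ -4.94 -18.53  -0.29] twist to align jaw with box y (deg, before sign check) -0.02
[[ 0.985  0.173  0.   ]
 [ 0.173 -0.985  0.   ]
 [ 0.    -0.    -1.   ]]
```

View pics/w4.png

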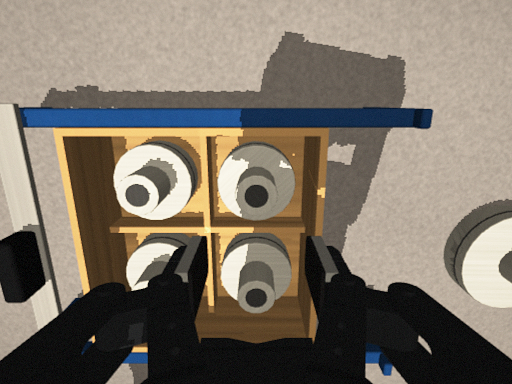

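The mandrel stands upright in its place at (256,180), with its top at 79 mm and the rim at 86 mm. Next, the bar grip.

>>> step_arm:
  plan: "-0.5 -1.8 0 0 58;-1.3 -5 0 0 58;-2.3 -8.5 0 0 58;-3.2 -12 0 0 58;-4 -15 0 0 58;-4.6 -17.3 0 0 58;-4.9 -18.5 0 0 58;-4.9 -18.5 0 0 58;-4.9 -18.5 0 0 58"

```text
time_s: 10.15
eef_pos: [556.5, 268.6, 176.8]
ee_rot: [0.0, 0.996, 0.087, -0.0]
force: [0.8, -0.6, 0.6]
grip_width: 0.579
```

```bash
python3 - <<'E'
from h import *
im,W=cloud("wrist"); save('w5.png',im)
X=W.reshape(-1,3);C=im.reshape(-1,3).astype(int);D=X-np.array([555.9,269.3,0]);u=D@BX;v=D@BY
m=(X[:,2]>116)&(X[:,2]<130)&(abs(u)<45)&(abs(v)<30)
print(m.sum(),np.percentile(u[m],[1,99]),np.percentile(v[m],[1,99]),np.median(X[m,2]))
m=(X[:,2]>88)&(X[:,2]<100)&(abs(u)<80)&(abs(v)<30);print('bar',np.percentile(v[m],[1,99]),np.median(X[m,2]))
go([555.9,269.3,99])
E
```

```text
1520 [-22.37842083  25.39424143] [-6.98228182  8.4224633 ] 121.4262545976358
bar [-10.26531774  11.36164379] 93.67343832384671
t 10.2 pos [556.8 268.2 176.9] F [-0.7  0.6 -0. ] w 0.581266784996383 j6 1.66
tool cm [-0.06 -0.13  7.79] twist to align jaw with box y (deg, before sign check) 0.03
[[ 0.985  0.173 -0.001]
 [ 0.173 -0.985 -0.   ]
 [-0.001  0.    -1.   ]]
```

View pics/w5.png

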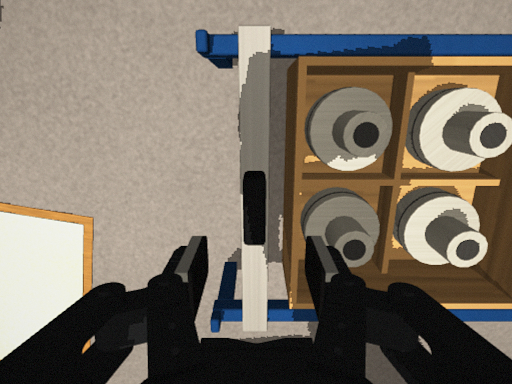

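The fin is centred between the pads at (255,207), within 2 mm. Descending and gripping it.

>>> step_arm:
  plan: "0.1 -0.2 2 0 58;0.1 -0.2 4 0 58;0.1 -0.2 6 0 58;0.1 -0.2 7.2 0 50;0.1 -0.2 7.7 0 40;0.1 -0.2 7.7 0 32;0.1 -0.2 7.7 0 26;0.1 -0.2 7.7 0 22;0.1 -0.2 7.7 0 10;0.1 -0.2 7.7 0 10"
  grip_force: 30

```text
time_s: 11.2
eef_pos: [557.5, 271.2, 101.3]
ee_rot: [-0.0, 0.996, 0.087, 0.001]
force: [-1.1, -0.4, 6.0]
grip_width: 0.177
```

>>> step_arm:
  plan: "0 0 0 0 10;0 0 0 0 10;0 0 0 0 10"

```text
time_s: 11.5
eef_pos: [557.5, 271.2, 101.3]
ee_rot: [-0.0, 0.996, 0.087, 0.001]
force: [-0.1, -2.0, 6.0]
grip_width: 0.18
```

>>> step_arm:
  plan: "0 0.5 -0.1 0 10;0 1.5 -0.1 0 10;0 3 -0.1 0 10;0 4.5 -0.1 0 10;0 6 -0.1 0 10;0 7.5 -0.1 0 10;0 9 -0.1 0 10;0 10.5 -0.1 0 10;0 11.5 -0.1 0 10;0 12 -0.1 0 10"

```text
time_s: 12.5
eef_pos: [578.5, 151.6, 101.3]
ee_rot: [-0.0, 0.996, 0.086, 0.001]
force: [4.3, 2.8, -1.8]
grip_width: 0.181
```

>>> step_arm:
  plan: "0 1 0 0 10;0 2.5 0 0 10;0 4 0 0 10;0 5.5 0 0 10;0 7 0 0 10;0 8.5 0 0 10;0 10 0 0 10;0 11.2 0 0 10;0 12 0 0 10;0 12.3 0 0 10"

```text
time_s: 13.5
eef_pos: [599.8, 30.7, 101.3]
ee_rot: [-0.0, 0.996, 0.086, 0.001]
force: [5.8, 2.9, -1.4]
grip_width: 0.181
```

```bash
python3 - <<'E'
from h import *
go([0,0,0]); im,W=cloud("scene"); save('s6.png',cv2.resize(im,(768,576)))
E
```

```text
t 13.5 pos [599.8  30.7 101.3] F [ 5.8  2.9 -1.4] w 0.18129107560051363 j6 1.25
tool cm [-59.63  -7.31  10.04] twist to align jaw with box y (deg, before sign check) 0.05
[[ 0.985  0.172  0.001]
 [ 0.172 -0.985  0.   ]
 [ 0.002 -0.    -1.   ]]
```

View pics/s6.png

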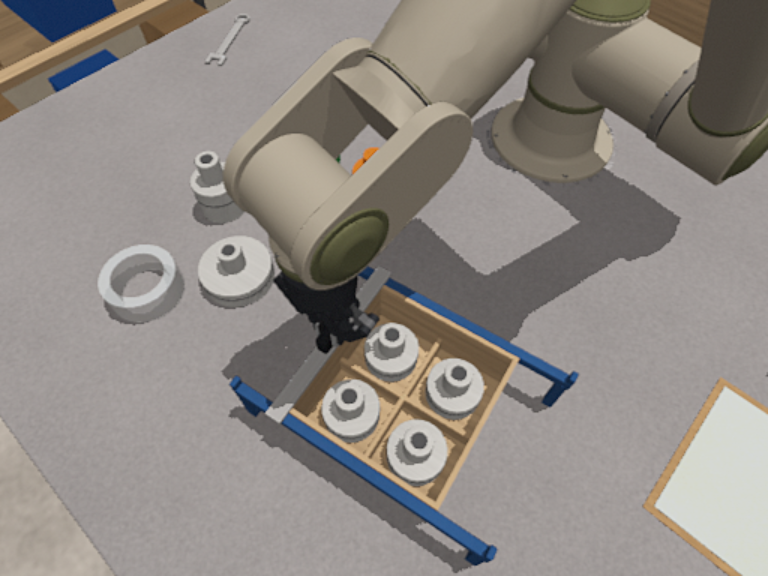

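The bar has passed over all four mandrels and is close to the end of the rails (about 330,345). I'll go on slowly until the stops are felt.

>>> step_arm:
  plan: "0 0.3 0 0 10;0 0.7 0 0 10;0 1.1 0 0 10;0 1.4 0 0 10;0 1.4 0 0 10"

```text
time_s: 14.05
eef_pos: [602.2, 17.2, 101.3]
ee_rot: [0.0, 0.996, 0.087, 0.001]
force: [6.3, 0.8, -2.5]
grip_width: 0.181
```

>>> step_arm:
  plan: "0 0.3 0 0 10;0 0.6 0 0 10;0 0.9 0 0 10;0 0.9 0 0 10"

```text
time_s: 14.45
eef_pos: [603.7, 8.4, 101.3]
ee_rot: [0.0, 0.996, 0.087, 0.001]
force: [5.8, 0.8, -1.9]
grip_width: 0.178
```

>>> step_arm:
  plan: "0 0.2 0 0 10;0 0.4 0 0 10;0 0.6 0 0 10;0 0.6 0 0 10"

```text
time_s: 14.85
eef_pos: [604.6, 3.1, 101.3]
ee_rot: [-0.0, 0.996, 0.087, 0.001]
force: [5.9, 3.3, -1.7]
grip_width: 0.181
```

>>> step_arm:
  plan: "0 0.2 0 0 10;0 0.4 0 0 10;0 0.5 0 0 10;0 0.5 0 0 10"

```text
time_s: 15.25
eef_pos: [604.7, 2.9, 101.3]
ee_rot: [-0.004, 0.996, 0.087, 0.0]
force: [3.3, 26.8, 1.8]
grip_width: 0.18
```

Stop reached: force rose to 27 N with no further motion. Relieving the load, opening and lifting.

>>> step_arm:
  plan: "0 -0.2 0 0 10;0 -0.4 0 0 10;0 -0.4 0 0 25;0 -0.4 0 0 40;0 -0.4 0 0 50;0 -0.4 0 0 50"

```text
time_s: 15.85
eef_pos: [604.3, 1.9, 101.2]
ee_rot: [0.0, 0.996, 0.087, -0.0]
force: [0.2, -0.4, -0.1]
grip_width: 0.498
```

>>> step_arm:
  plan: "0 0 -1 0 50;0 0 -3 0 50;0 0 -5 0 50;0 0 -8 0 50;-2 0 -10 0 50;-5 0 -12 0 50;-9 0 -12 0 50;-13 0 -12 0 50;-17 0 -12 0 50;-17 0 -12 0 50"

```text
time_s: 16.85
eef_pos: [433.7, -27.2, 222.0]
ee_rot: [0.0, 0.996, 0.087, -0.0]
force: [0.7, 0.6, 0.5]
grip_width: 0.504
```

```bash
python3 - <<'E'
from h import *
go([0,0,0])
for n in("top","scene","wrist"):
    im,W=cloud(n); save(n+'7.png',cv2.resize(im,(768,576)))
    X=W.reshape(-1,3);C=im.reshape(-1,3).astype(int);D=X-np.array([579,135.5,0]);u=D@BX;v=D@BY
    m=(X[:,2]>88)&(X[:,2]<101)&(abs(u)<125)&(v<-110)&(v>-170)&(C.min(1)>80)&(np.ptp(C,axis=1)<35);print(n,'bar v',m.sum(),np.percentile(v[m],[2,50,98]) if m.any() else '')
    for r in ((C[:,2]-C[:,0]>50)&(X[:,2]>60)&(abs(u)<140)&(v<-50)&(v>-200),): print('rail v min,z',v[r].min() if r.any() else '',np.percentile(X[r,2],[50,99]) if r.any() else '')
E
```

```text
t 16.85 pos [433.7 -27.2 222. ] F [0.7 0.6 0.5] w 0.5037514970045929 j6 1.06
tool cm [-42.24 -10.16  22.23] twist to align jaw with box y (deg, before sign check) 0.04
[[ 0.985  0.172 -0.001]
 [ 0.172 -0.985 -0.   ]
 [-0.001  0.    -1.   ]]
top bar v 589 [-145.24843865 -134.52426111 -124.14970406]
rail v min,z -172.88631252988327 [ 86.3966771  101.12329716]
scene bar v 1178 [-146.03938967 -133.60131851 -124.53667255]
rail v min,z -173.09868269469692 [ 87.7115657  102.00406241]
wrist bar v 3347 [-145.36885351 -135.04015444 -124.61270586]
rail v min,z -173.7168506092894 [ 85.68620541 100.34677684]
```

View pics/scene7.png

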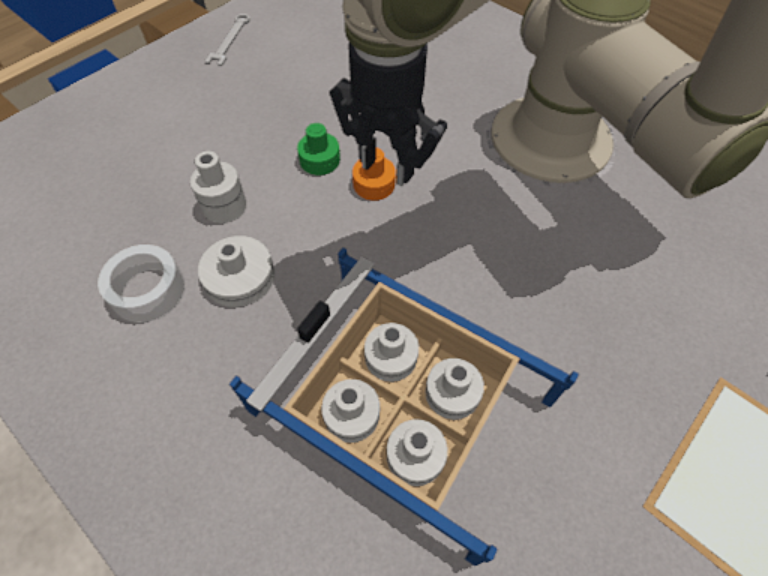

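The bar is past the box at the far end, but the rail ends lie farther out than its edge. I'll check the gap to the raised stops.

```bash
python3 - <<'E'
from h import *
im,W=cloud("top"); b,V=cloud("scene")
for n,im_,W_ in(("top",im,W),("scene",b,V)):
    X=W_.reshape(-1,3);C=im_.reshape(-1,3).astype(int);D=X-np.array([579,135.5,0]);u=D@BX;v=D@BY
    bl=(C[:,2]-C[:,0]>40)&(abs(u)<140)&(abs(v)<200)
    for s in(-1,1):
      for t in(-1,1):
        m=bl&(X[:,2]>92)&(X[:,2]<110)&(v*s>100)&(u*t>60)
        r=bl&(v*s>100)&(u*t>60)&(X[:,2]>70)
        print(n,'end',s,'side',t,m.sum(),'raised v',np.percentile(v[m],[0,50,100]).round(1) if m.any() else'', 'rail end',(v[r]*s).max().round(1) if r.any() else '')
pts=[cv2.resize(im[70:230,90:290],None,fx=3,fy=3)]
w,_=cloud("wrist")
i=b[150:300,140:300]
save('z.png',np.vstack([pts[0][:300],cv2.resize(i,(600,300*150//160))]))
E
```

```text
top end -1 side -1 0 raised v  rail end 
top end -1 side 1 17 raised v [-173.9 -170.7 -166.9] rail end 173.9
top end 1 side -1 16 raised v [167.9 170.5 173.9] rail end 173.9
top end 1 side 1 16 raised v [167.9 170.7 173.5] rail end 173.5
scene end -1 side -1 23 raised v [-173.4 -169.  -167.3] rail end 173.4
scene end -1 side 1 36 raised v [-173.1 -168.7 -145.9] rail end 173.1
scene end 1 side -1 32 raised v [166.6 170.4 173.8] rail end 173.8
scene end 1 side 1 49 raised v [167.1 170.5 174.4] rail end 174.4
```

View pics/wrist7.png

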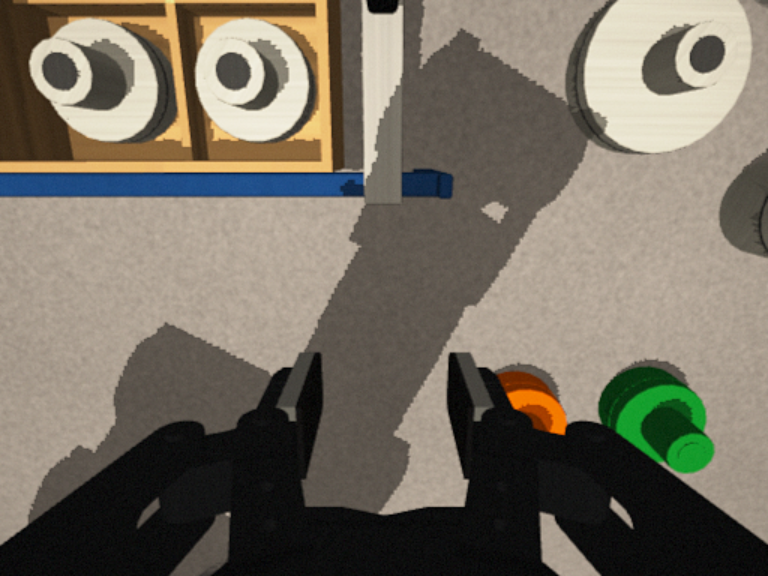

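The raised stop posts start about 21 mm past the bar's edge, which disagrees with the firm 27 N stop I felt. I'll re-grip and push again, a bit harder, to find out whether that really is the end of travel.

>>> step_arm:
  plan: "4 0 0 0 50;8 0 0 0 50;12 0 0 0 50;15 0 2 0 50;17 0 4 0 50;17 0 7 0 50;17 0 9.5 0 50;17 0 11.3 0 50;17 0 11.9 0 45;17 0 11.9 0 30"

```text
time_s: 18.15
eef_pos: [604.5, 2.5, 101.6]
ee_rot: [-0.0, 0.996, 0.087, -0.001]
force: [-0.0, -0.3, 0.3]
grip_width: 0.308
```

>>> step_arm:
  plan: "0 0 0 0 10;0 0 0 0 10;0 0 0 0 10;0 0.3 0 0 10;0 0.5 0 0 10;0 0.7 0 0 10;0 0.7 0 0 10"
  grip_force: 60

```text
time_s: 18.85
eef_pos: [604.9, 2.8, 103.1]
ee_rot: [-0.006, 0.996, 0.088, -0.0]
force: [-3.7, 37.8, 4.8]
grip_width: 0.169
```

The bar stops at the same point (y = 2.8) under 38 N, so this is the hard end of its travel. It moved 272 mm from a start of about 8 mm, which gives 0.28 m. Releasing again.

>>> step_arm:
  plan: "0 -0.3 0 0 10;0 -0.7 0 0 10;0 -0.7 0 0 25;0 -0.7 0 0 40;0 -0.7 0 0 50;0 -0.7 0 0 50"

```text
time_s: 19.45
eef_pos: [604.6, 1.8, 102.5]
ee_rot: [0.0, 0.996, 0.087, 0.0]
force: [-0.9, -0.2, 0.3]
grip_width: 0.501
```

>>> step_arm:
  plan: "0 0 -1 0 50;0 0 -3 0 50;0 0 -5 0 50;0 0 -8 0 50;-2 0 -10 0 50;-5 0 -12 0 50;-9 0 -12 0 50;-13 0 -12 0 50;-17 0 -12 0 50;-17 0 -12 0 50"

```text
time_s: 20.45
eef_pos: [433.8, -27.2, 223.0]
ee_rot: [0.0, 0.996, 0.086, -0.0]
force: [-0.0, -0.3, 1.1]
grip_width: 0.501
```

```bash
python3 - <<'E'
from h import *
go([0,0,0])
im,W=cloud("top"); X=W.reshape(-1,3);C=im.reshape(-1,3).astype(int);D=X-np.array([579,135.5,0]);u=D@BX;v=D@BY
m=(X[:,2]>88)&(X[:,2]<101)&(abs(u)<125)&(v<-110)&(v>-170)&(C.min(1)>80)&(np.ptp(C,axis=1)<35);print('bar v',np.percentile(v[m],[2,50,98]))
m=(np.hypot(X[:,0]-636.6,X[:,1]-95.4)<22)&(X[:,2]>60);print('mandrel top',np.percentile(X[m,2],[50,99]),np.median(X[m,:2],0))
workorder.finish_job()
E
```

```text
t 20.45 pos [433.8 -27.2 223. ] F [-0.  -0.3  1.1] w 0.5009433867029053 j6 1.06
tool cm [-42.25 -10.15  22.33] twist to align jaw with box y (deg, before sign check) 0.06
[[ 0.985  0.172 -0.001]
 [ 0.172 -0.985 -0.   ]
 [-0.001  0.    -1.   ]]
bar v [-144.87261073 -134.14301964 -123.68893245]
mandrel top [79.13146211 82.82993864] [633.57508358  94.7228451 ]
the job is handed in; nothing more can be done
```

I packed the short, narrow-base mandrel upright in the empty place and released it. Then I slid the check bar over the box to its hard end and let it go. The job was handed in at about 20.5 s.

- **Mandrel:** the last check put its top at about 79 mm, below the 86 mm rim. A few noisy depth pixels read up to 83 mm. The bar then passed over all four mandrels without being blocked.
- **Bar:** it travelled 272 mm and stopped firmly. I re-gripped and pushed again at 38 N, and it stopped at the same point.
- **Check that disagreed:** the camera shows the raised posts at the rail ends about 21 mm past the bar's edge, so the bar is not touching them. I took the hard stop as the 0.28 m end of travel because 272 mm fits a start of about 8 mm, within the stated 0–30 mm.

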